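Lock the baby-jar bin with a mallet

ROBOT

A 6-joint arm with a two-finger parallel gripper is mounted at the origin on the work surface. World frame = base frame: x ahead of the robot, y to its left, z up, the work surface at z = 0. Lengths are in mm, angles in degrees, forces in N, time in s.
With the tool pointing down it reaches from about 325 to 925 mm from the base axis. Payload 3.1 kg.
Tool frame: the origin (TCP) lies at the very end of the fingers, on their centre line; the grasp point (between the pads) lies grasp_offset behind it (grasp_offset is the distance from the TCP to the grasp point, in mm); z points along the fingers, y is the line along which they close (so a half turn about z gives the same grasp; the last joint's range is limited). The gripper opens to 85 mm and grips with 20 to 120 N. Pads are 22 mm wide; open, the fingers measure 114 mm over their backs; the gripper's body (76 mm by 85 mm) begins 54 mm behind the grasp point. The pads swing forward as they close: fully open they stand 13 mm farther back than shut.
Start: joints at [-77.934, 12.427, 92.441, -0, 75.132, -6.429], TCP at [198.286, -592.724, 231.3] pointing down, gripper open.
Joint ranges: [-157.48, 157.48], [-44.54, 120.13], [17.64, 146.25], [-64.5, 244.5], [7.68, 150.69], [-147.95, 147.95]. Speed limits (degrees/s): [159.86, 159.86, 180, 180, 180, 180].

INTERFACE

Orientations are given as [roll, pitch, yaw] about the fixed x, y, z axes, in that order (R = Rz(yaw) Ry(pitch) Rx(roll)).
In Python, from station import * gives the robot as it stands. Calls block until the motion is done:
- goto(position, orientation): joint-space move of the TCP to a pose.
- move_l(position, attitude=None, speed=150): straight line of the TCP; attitude=None keeps the orientation; speed is the mean speed in mm/s.
- move_j(angles): joint-space move.
- grip(opening, squeeze=None): finger opening in mm; squeeze is the grip in N (None keeps the last); returns when the fingers have stopped.
- wait(seconds).
- solve_ik(position, orientation): joint angles nearest the present ones, or None.
- get_obs(): the state.
- get_image(name): name is "scene" or "top" or "wrist"; returns the picture (384x512x3 uint8, red, green, blue); there is no depth.
- get_calibration(name): a dict with "fx", "fy", "cx", "cy" (pixels), "D" ([k1, k2, p1, p2, k3] as OpenCV has them; the pictures are not rectified), "R" (3x3) and "t" (3): a world point X has camera coordinates R X + t; the wrist camera has in their place "mount" (4x4, takes a point from camera to tool coordinates, whose origin is the TCP and whose axes are the flange's). Camera axes: x right, y down, z forward; pixel columns grow to the right and rows downward; lengths in mm; the calibration is good to about 2 mm. A picture is of the moment at which its call begins: read the wrist's pose just before it. get_calibration takes no time and is no camera call.
A pose or a line that the arm cannot do raises Unreachable and nothing moves.
- sign_off(): hands the job in; it is judged then, once.
Trained networks look in the newest picture that a camera, given by its name, has taken for a name from the list of things; names that differ only in an ending like _2 or _b are one class to them, and where a whole thing is asked for, a point or a joint stands for the part that bears it (a point fixed in the world has none). Each returns a list of dicts, best first, with "score" (0 to 1); they miss things now and then, are a little off and sometimes report something else, mostly with a low value. They report only what shows in the picture. A call takes as long as a camera call. They do not tell look-alikes from the thing itself.
- spot_in(name, camera): "extent" ([centre column, centre row, width, height] in pixels, round what is visible of it).
- regions_of(name, camera): "region" (384x512 bool, what is visible of it) and "extent" ([centre column, centre row, width, height] in pixels, round what is visible of it).
The state is a dict: "t": time; "joint_pos": joint angles; "qvel": joint speeds; "effort": joint torques, N m; "tcp_pos": TCP position; "ee_rot": TCP orientation; "wrist_force": force on the tool from outside, world axes, zero at the start; "moment": the same for the moment, N m; "grip_width": finger opening in mm; "grip_force": force on a finger pad.
Only numpy, scipy, OpenCV 4.12 (cv2) and the standard library are available. Lean on these libraries where they do the work, as an engineer would, in place of code of your own. Each camera call takes 0.05 s, during which the arm holds its last target. There are 200 camera calls.

TASK

Push the tilt-out bin of baby jars shut, then lock it: strike both red-capped pins on top of the shelf fully down with brisk blows of the mallet (do not lean on them slowly, nor touch the locks with the gripper). Then stand the mallet upright on its striking face on the middle of its narrow wooden rest, handle along the ledge, and let go; do not push about or tip over any of the jars, cup, lid, bowl, bottle and tin.

Things in the scene. Friction and masses are not known exactly. Their poses are not given: they have to be found in the camera images.
- unit: fixed wooden shelf unit, 220 mm deep (its x) by 320 wide (its y), top board surface 200 mm above its origin; origin at the centre of its underside; its front faces its own -x, towards the robot. Its position and yaw vary.
- bin (a joint): tilt of the white plastic tilt-out bin in the front bay of the unit (bin full of baby jars). 0 = shut, grows to 0.5 rad as its top leans out towards the robot. The hinge runs along the unit's y through unit x -112 mm, z 14 mm. It is stiff and stays where it is left; about 2 N at the top edge pushes it shut against its stop.
- bin_top (a point): middle of the upper front edge of the bin's flat front panel (panel 274 mm wide along the unit's y, 5 mm thick, its top edge 168 mm from the hinge); seen shut it is at unit x -117, z 182 mm. Turns with the bin; its x points along the panel's inward normal.
- lock_left: grey lock block of the left pin (seen from the robot), fixed on the unit's top board at unit x -75, y 100 mm: 40 x 44 mm, 20 mm high; origin at the centre of its underside, on the pin's axis
- pin_left (a joint): travel of the left pin: 0 = fully up, 0.014 m = fully down against its stop. It grips by a spring sleeve: about 5 to 6 N moves it, and it stays where it is driven to.
- pin_left_top (a point): centre of the flat top of that pin's red cap (22 mm across, 6 mm thick); 18 mm above the top of the lock block when fully up, 4 mm above it when fully down
- lock_right: grey lock block of the right pin (seen from the robot), fixed on the unit's top board at unit x -75, y -100 mm: 40 x 44 mm, 20 mm high; origin at the centre of its underside, on the pin's axis
- pin_right (a joint): travel of the right pin: 0 = fully up, 0.014 m = fully down against its stop. It grips by a spring sleeve: about 5 to 6 N moves it, and it stays where it is driven to.
- pin_right_top (a point): centre of the flat top of that pin's red cap (22 mm across, 6 mm thick); 18 mm above the top of the lock block when fully up, 4 mm above it when fully down
- mallet: loose kitchen mallet, 0.36 kg, standing on its lower striking face. Steel head 50 x 50 mm (x, y), 70 mm high; wooden handle 22 mm wide (y) by 24 mm high, running along the mallet's -x from x -25 to x -155 mm, its axis 35 mm above the lower face. Origin: centre of the lower striking face (the face to strike with). Centre of mass about 10 mm from the head's axis towards the handle.
- mallet_grip (a point): point on the handle's axis, 55 mm from the head's axis, good for gripping across the handle from above
- rest: fixed wooden mallet rest: base 130 x 90 mm, 12 mm high, carrying a narrow ledge 100 mm long (x) by 40 mm wide (y) whose flat top is 60 mm above the origin; origin at the centre of its underside
- cup: bystander, loose: green sippy cup, closed white flip spout, 70 mm wide, 115 mm high; origin at the centre of its underside
- lid: bystander, loose: aluminium pot lid lying flat, 100 mm across, 6 mm thick, black knob to 26 mm high; origin at the centre of its underside
- jar_c: bystander, loose: closed baby jar, 54 mm wide, 70 mm high; origin at the centre of its underside
- bowl: bystander, loose: stainless bowl, 100 mm across, 48 mm high; origin at the centre of its underside
- bottle: bystander, loose: clear feeding bottle with blue cap, 56 mm wide, 150 mm high; origin at the centre of its underside
- jar_a: bystander, loose: closed baby jar, 54 mm wide, 70 mm high, beside the mallet; origin at the centre of its underside
- tin: bystander, loose: food tin, 66 mm wide, 90 mm high, beside the rest; origin at the centre of its underside
Not all that is in view belongs to the job. What is shaped like the rest but purple is not meant.

How it is judged:
By the outcome, as a careful person would: the job done as asked, in the order asked, and still so for the second after the job is handed in, with the robot touching nothing.
It also fails if it takes over 64 s, if anything falls off the work surface, if the arm or the gripper's body presses on something with over 40 N, if the wrist force passes 120 N, or if a joint passes its speed limit or range.

## Working session

There is one attempt and no reset: what is moved stays moved. The work goes in short steps, each a Python script; the robot and the scene stay as the last script left them, time stands still between calls to the robot, and variables do not carry over. Pictures are saved under pics/ and viewed, at most 10 in all, crops included, and the job is handed in when it is done.

```bash
ls; mkdir -p pics; python3 - <<'E'
from station import *
import cv2, numpy as np
o=get_obs(); print(o)
ims=[]
for c in ("scene","top"):
    im=get_image(c); cv2.imwrite(f"pics/{c}0.png",im[:,:,::-1]); 
    k=get_calibration(c); print(c,{a:np.round(b,4).tolist() for a,b in k.items()})
    for n in ("unit","bin_top","lock_left","pin_left_top","mallet","mallet_grip","rest","cup","lid","jar_a","bowl","bottle","tin"):
        print(c,n,[(np.round(d["extent"]).astype(int).tolist(),round(d["score"],2)) for d in spot_in(n,c)][:4])
k=get_calibration("wrist"); print({a:np.round(b,4).tolist() for a,b in k.items()})
print(grasp_offset if 'grasp_offset' in globals() else None)
E
```

```text
pics
{'t': 0.0, 'joint_pos': array([-7.79339306e+01,  1.24786451e+01,  9.25270565e+01, -6.30172479e-04,
        7.51319919e+01, -6.42707947e+00]), 'qvel': array([-0.03549574,  0.05202428, -0.00832294, -0.0407456 , -0.00229862,
       -0.10046995]), 'effort': array([ 8.00605121e-04, -3.96840513e+01, -3.03851008e+01, -2.83278531e-06,
        9.63134196e-03,  6.21445892e-06]), 'tcp_pos': array([ 198.10910812, -591.92435553,  229.96079693]), 'ee_rot': array([-1.79863104e+02, -1.48083453e-02,  1.84932936e+01]), 'wrist_force': array([-0.63968568, -0.08176259,  0.42946861]), 'moment': array([-0.00500303,  0.01437442, -0.02733765]), 'grip_force': 0.0, 'grip_width': 85.56122496696005}
scene {'fx': 431.185, 'fy': 431.185, 'cx': 249.5127, 'cy': 178.6855, 'D': [-0.0868, 0.0, 0.0, 0.0, 0.0], 'R': [[0.7061, 0.708, -0.0098], [0.4828, -0.4916, -0.7247], [-0.5179, 0.507, -0.689]], 't': [-426.8323, -107.6214, 1709.146]}
scene unit [([266, 237, 142, 142], 0.63)]
scene bin_top [([227, 205, 67, 76], 0.73)]
scene lock_left [([277, 178, 23, 17], 0.7)]
scene pin_left_top [([194, 199, 30, 27], 0.69), ([268, 
[... 1061 characters left out ...]
45, 37, 43], 0.63), ([143, 156, 32, 40], 0.62)]
top cup [([255, 120, 28, 36], 0.83), ([299, 192, 95, 41], 0.54)]
top lid [([335, 118, 36, 36], 0.59), ([300, 195, 96, 40], 0.59)]
top jar_a [([293, 113, 22, 29], 0.96), ([358, 247, 24, 17], 0.53)]
top bowl [([304, 258, 28, 36], 0.81)]
top bottle [([265, 258, 22, 23], 0.69), ([259, 164, 5, 9], 0.18)]
top tin [([142, 252, 29, 23], 0.93), ([187, 247, 35, 43], 0.35), ([293, 152, 127, 120], 0.25)]
{'fx': 310.7139, 'fy': 310.7139, 'cx': 258.1104, 'cy': 193.0862, 'D': [-0.0196, 0.0, 0.0, 0.0, 0.0], 'mount': [[0.0, -0.9595, -0.2818, 71.1574], [1.0, -0.0003, 0.0009, -0.442], [-0.001, -0.2818, 0.9595, -141.6978], [0.0, 0.0, 0.0, 1.0]]}
18.700000000000003
```

```bash
python3 - <<'E'
import cv2
a=cv2.imread("pics/scene0.png")[100:310,90:420]; cv2.imwrite("pics/s1.png",cv2.resize(a,(800,509),interpolation=cv2.INTER_CUBIC))
a=cv2.imread("pics/top0.png")[80:300,110:430]; cv2.imwrite("pics/t1.png",cv2.resize(a,(800,550),interpolation=cv2.INTER_CUBIC))
E
```

```text
(no output)
```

View pics/s1.png

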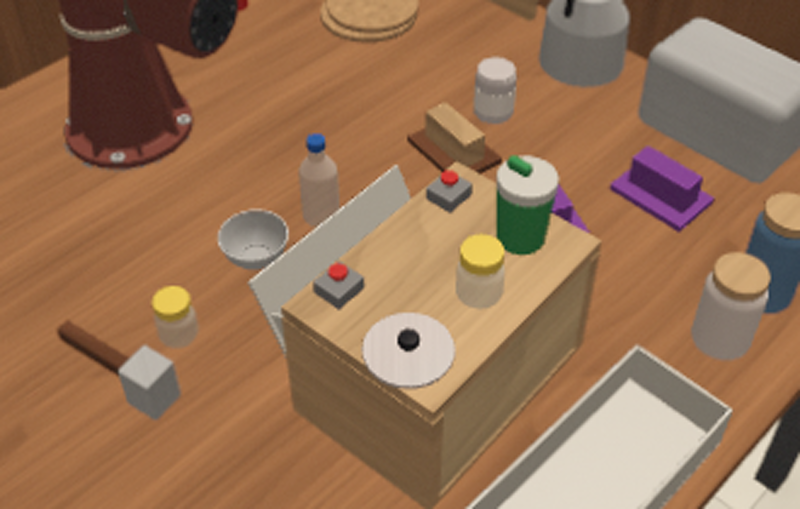

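View pics/t1.png

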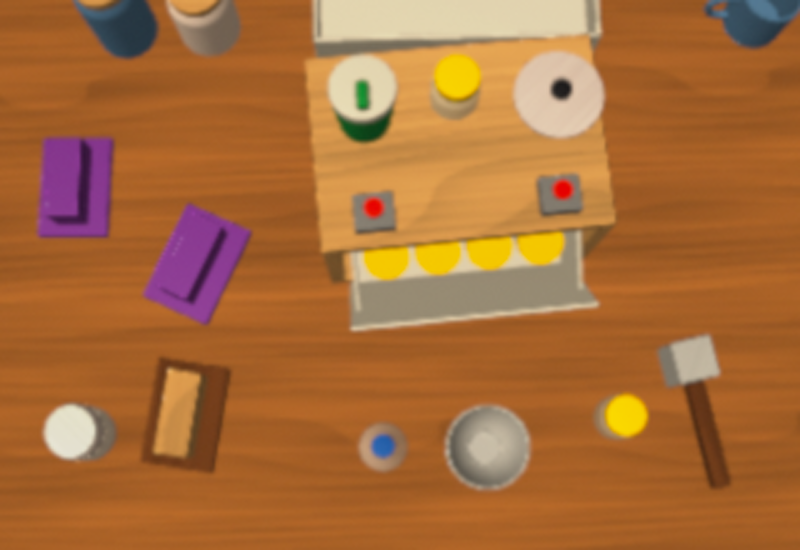

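Top view (full-image pixels): mallet at (388,246) with jar_a at (358,247), and pins at (260,163) and (335,156). The bin leans out at (298,195), with the bottle at (265,258) and bowl at (304,258) in front of it. There are three rest candidates: wooden (184,246), purple (189,187) and purple (143,156). The wooden one fits, because it isn't purple and the tin stands beside it. The top crop already shows this enlarged.

```bash
cat > h.py <<'E'
from station import *
import cv2, numpy as np
def cam(c, pose=None):
    k=get_calibration(c); K=np.array([[k["fx"],0,k["cx"]],[0,k["fy"],k["cy"]],[0,0,1.]]); D=np.array(k["D"],float)
    if c!="wrist": return K,D,np.array(k["R"]),np.array(k["t"])
    from scipy.spatial.transform import Rotation as Ro
    o=pose; T=np.eye(4); T[:3,:3]=Ro.from_euler("xyz",o["ee_rot"],degrees=True).as_matrix(); T[:3,3]=o["tcp_pos"]
    M=np.linalg.inv(T@np.array(k["mount"])); return K,D,M[:3,:3],M[:3,3]
def back(C,uv,z):
    K,D,R,t=C; p=cv2.undistortPoints(np.array(uv,float).reshape(-1,1,2),K,D)[:,0]
    d=np.c_[p,np.ones(len(p))]@R; c=-R.T@t
    return c+d*((z-c[2])/d[:,2])[:,None]
def proj(C,X):
    K,D,R,t=C; return cv2.projectPoints(np.array(X,float).reshape(-1,3),cv2.Rodrigues(R)[0],t,K,D)[0][:,0]
def blobs(m,amin=15):
    n,l,s,c=cv2.connectedComponentsWithStats(m.astype(np.uint8)); return [(c[i],s[i,4],l==i) for i in range(1,n) if s[i,4]>=amin]
def snap(c,name=None):
    o=get_obs(); im=get_image(c)
    if name: cv2.imwrite(f"pics/{name}.png",im[:,:,::-1])
    return im,cam(c,o)
E
python3 - <<'E'
from h import *
np.set_printoptions(precision=1,suppress=True)
for c in ("top","scene"):
    im=cv2.imread(f"pics/{c}0.png")[:,:,::-1].astype(int); C=cam(c)
    r,g,b=im[...,0],im[...,1],im[...,2]
    for cc,a,_ in blobs((r>150)&(g<70)&(b<70)): print(c,"red",cc,a,back(C,cc,236)[0])
    get_image(c)
    for n,h in (("mallet",35),("rest",60),("jar_a",70),("bowl",48),("bottle",150),("tin",90),("cup",315),("lid",206)):
        for d in regions_of(n,c)[:3]:
            m=d["region"]; cc=np.argwhere(m).mean(0)[::-1]; print(c,n,round(d["score"],2),cc,m.sum(),back(C,cc,h/2 if h<200 else h)[0])
# yellowish ledge top (top cam), mallet head top, bin edge
im=cv2.imread("pics/top0.png"); C=cam("top")
hsv=cv2.cvtColor(im,cv2.COLOR_BGR2HSV).astype(int)
sub=np.zeros(im.shape[:2],bool); sub[225:270,168:202]=1
cv2.imwrite("/tmp/x.png",im)
v=hsv[...,2]
for cc,a,m in blobs(sub&(v>185)&(hsv[...,0]<25)):
    pts=np.argwhere(m)[:,::-1]; W=back(C,pts,60)[:,:2].astype(np.float32); print("ledge",cc,a,cv2.minAreaRect(W))
sub[:]=0; sub[205:280,365:410]=1
for cc,a,m in blobs(sub&(hsv[...,1]<60)&(v>150)):
    W=back(C,np.argwhere(m)[:,::-1],70)[:,:2].astype(np.float32); print("head",cc,a,cv2.minAreaRect(W))
for cc,a,m in blobs(sub&(v<105)&(hsv[...,1]>60)):
    W=back(C,np.argwhere(m)[:,::-1],47)[:,:2].astype(np.float32); print("handle",cc,a,cv2.minAreaRect(W))
# bin edge corners approx full px
uv=np.array([[351,327],[597,304]])/2.5+[110,80]
for th in (.3,.4,.5):
    z=14+168*np.cos(th); print(th,z,back(C,uv,z))
E
```

```text
top red [334.8 155.4] 46 [ 638.  -112.1  236. ]
top red [259.  162.7] 42 [622.4  86.7 236. ]
top mallet 0.82 [388.7 239.6] 703 [ 425.8 -304.3   17.5]
top rest 0.93 [140.3 154.9] 1140 [706.8 463.3  30. ]
top rest 0.64 [188.5 185. ] 1204 [606.9 308.5  30. ]
top jar_a 0.91 [292.2 113.6] 447 [829.2 -18.7  35. ]
top jar_a 0.56 [357.8 246.1] 291 [ 408.  -203.4   35. ]
top bowl 0.62 [304.2 258.5] 792 [375.1 -41.5  24. ]
top bottle 0.79 [263.3 258.4] 300 [377.3  81.6  75. ]
top tin 0.83 [141.7 252.3] 543 [401.5 446.1  45. ]
top cup 0.58 [333.3 157.3] 266 [612.9 -94.7 315. ]
top cup 0.55 [255.3 118.5] 778 [715.4  92.9 315. ]
top lid 0.91 [332.9 117.6] 996 [ 752.9 -117.8  206. ]
scene red [187.3  88.8] 24 [ 81.1 196.7 236. ]
scene red [274.7 172.5] 23 [626.6  85.4 236. ]
scene red [229.1 211.7] 31 [ 644.5 -113.9  236. ]
scene mallet 0.67 [143.5 252.3] 770 [ 428.3 -289.    17.5]
scene mallet 0.55 [293.9 136.9] 404 [382.6 475.1  17.5]
scene rest 0.94 [363.5 177.4] 773 [726.2 459.8  30. ]
scene rest 0.66 [276.3 157.6] 599 [428.2 319.3  30. ]
scene rest 0.47 [323.6 186.5] 122 [652.  321.2  30. ]
s
[... 324 characters left out ...]
scene lid 0.84 [258.3 244.2] 987 [ 760.4 -120.5  206. ]
scene lid 0.57 [228.9 212.2] 36 [624.8 -97.9 206. ]
ledge [180.1 244.5] 402 ((422.1601257324219, 326.5859680175781), (37.88563919067383, 96.82527923583984), 79.38029479980469)
head [387.3 223.4] 248 ((471.1305847167969, -287.56414794921875), (45.78998565673828, 48.349246978759766), 12.17578411102295)
handle [391.4 250.5] 247 ((383.72625732421875, -303.6579284667969), (123.51274108886719, 23.087265014648438), 10.977435111999512)
0.3 174.4965301731018 [[ 504.4  113.2  174.5]
 [ 523.9 -154.8  174.5]]
0.4 168.7382469924847 [[ 505.1  113.4  168.7]
 [ 524.7 -155.9  168.7]]
0.5 161.4338703975826 [[ 506.1  113.6  161.4]
 [ 525.7 -157.4  161.4]]
```

Unit yaw is about 4.5° and the bin's top edge is about 75 mm out, which matches roughly 0.46 rad. I'll shut the bin first.

```bash
python3 - <<'E'
from h import *
np.set_printoptions(precision=1,suppress=True)
y=np.radians(4.5); ex=np.array([np.cos(y),np.sin(y)]); mid=np.array([632.,-13.2])
U=lambda x,z:[*(mid+ex*(x+75)),z]
A=[180,0,4.5]
grip(0); goto(U(-235,260),A); print(get_obs()["t"])
move_l(U(-230,148),A,speed=200)
print(get_obs()["t"],get_obs()["wrist_force"])
move_l(U(-140,148),A,speed=120); print(get_obs()["t"],get_obs()["tcp_pos"],get_obs()["wrist_force"])
for x in np.arange(-136,-118,1.5):
    move_l(U(x,148),A,speed=60); o=get_obs(); f=o["wrist_force"]; print(x,o["tcp_pos"],f)
    if abs(f[0])>9: break
print(o["t"]); snap("top","t2"); snap("wrist","w2")
E
```

```text
5.3167
6.025 [ 0.2  0.3 -0.1]
6.925 [566.9 -18.3 148. ] [-0.1 -0.5 -0.3]
-136.0 [571. -18. 148.] [-0.3 -0.1  0.1]
-134.5 [572.6 -17.9 148. ] [-0.   0.6  0.5]
-133.0 [574.3 -17.7 148. ] [-0.3 -0.4  0.2]
-131.5 [575.9 -17.6 148. ] [ 0.2 -0.6  0.2]
-130.0 [577.4 -17.5 148. ] [ 0.6 -0.4 -1. ]
-128.5 [578.9 -17.4 148. ] [0.3 0.9 0.1]
-127.0 [579.8 -17.3 148. ] [-2.1 -0.5  1.6]
-125.5 [579.7 -17.3 148. ] [-6.7 -1.6  5.3]
-124.0 [579.7 -17.3 148. ] [-11.6  -1.3   7.6]
9.175
```

```bash
python3 - <<'E'
from h import *
np.set_printoptions(precision=2,suppress=True)
A=[180,0,4.5]
move_l([500,-24,200],A,speed=200); 
A=[180,0,11.5]
goto([400,-302,190],A); print(get_obs()["t"])
im,C=snap("wrist","w3"); grip(55); im2,Ct=snap("top","t3")
for n in ("mallet","mallet_grip","jar_a"): print(n,[(np.round(d["extent"]).tolist(),round(d["score"],2)) for d in spot_in(n,"wrist")])
# bin edge in the top view
print("pred top of shut bin px",proj(Ct,[[590.5+10.7,120.3,182],[590.5-0+10.7-21,-153,182]]))
hsv=cv2.cvtColor(im,cv2.COLOR_RGB2HSV).astype(int)
# predicted head corners from top estimate
def pred(x,y,yaw):
    c,s=np.cos(np.radians(yaw)),np.sin(np.radians(yaw)); q=np.array([[25,25,70],[25,-25,70],[-25,-25,70],[-25,25,70],[-25,0,47],[-155,0,47]],float)
    return np.c_[x+c*q[:,0]-s*q[:,1],y+s*q[:,0]+c*q[:,1],q[:,2]]
p=proj(C,pred(471,-287.6,11.5)); print(p)
v=im[:,:,::-1].copy()
for a in p: cv2.circle(v,tuple(int(t) for t in a),3,(255,0,255),1)
cv2.imwrite("pics/w3a.png",np.hstack([v,im2[60:252,200:328,::-1].repeat(2,0).repeat(2,1)]))
print(get_obs()["tcp_pos"],get_obs()["t"])
E
```

```text
11.05
mallet [([263.0, 151.0, 62.0, 168.0], 0.57)]
mallet_grip [([265.0, 153.0, 61.0, 166.0], 0.55)]
jar_a [([157.0, 152.0, 77.0, 65.0], 0.71)]
pred top of shut bin px [[247.16 175.22]
 [347.59 180.76]]
[[227.42  68.04]
 [291.04  68.06]
 [289.3  132.46]
 [229.01 132.43]
 [259.08 130.03]
 [258.93 259.83]]
[ 399.96 -302.04  190.01] 11.8667
```

View pics/w3a.png

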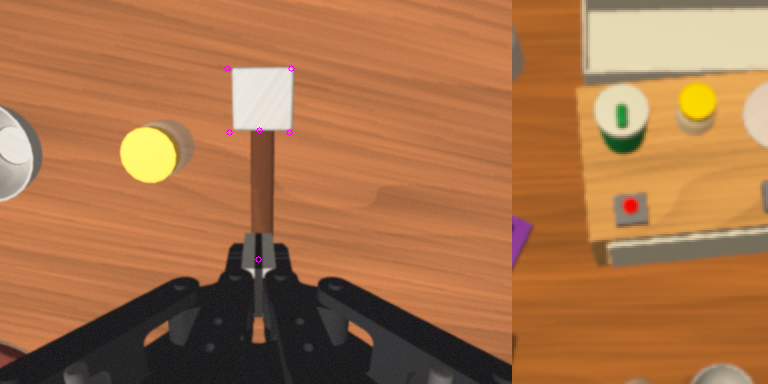

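The bin is shut. The mallet head spans cols 232–293 and rows 68–130, about 3 px right of the prediction. jar_a is clear at (148,154). I'll refine the pose and grasp.

```bash
python3 - <<'E'
from h import *
np.set_printoptions(precision=2,suppress=True)
im=cv2.imread("pics/w3.png"); o=get_obs(); C=cam("wrist",o)
hsv=cv2.cvtColor(im,cv2.COLOR_BGR2HSV).astype(int); m=(hsv[...,1]<45)&(hsv[...,2]>150); m[:, :200]=0; m[:, 330:]=0; m[160:]=0
cc,a,mm=max(blobs(m),key=lambda b:b[1])
r=cv2.minAreaRect(back(C,np.argwhere(mm)[:,::-1],70)[:,:2].astype(np.float32)); print(r)
hd=(hsv[...,2]<130)&(hsv[...,1]>60); hd[:140]=0; hd[225:]=0; hd[:,:235]=0; hd[:,290:]=0
cc,a,mh=max(blobs(hd),key=lambda b:b[1]); rows=[(v,np.where(mh[v])[0].mean()) for v in range(145,222)]
W=back(C,[(u,v) for v,u in rows],47)[:,:2]; f=np.polyfit(W[:,0],W[:,1],1); yaw=np.degrees(np.arctan(f[0])); print("yaw",yaw,"axis y at 417:",np.polyval(f,417))
h=np.array(r[0]); e=np.array([np.cos(np.radians(yaw)),np.sin(np.radians(yaw))])
# combine: lateral from handle line, along from head
n=np.array([-e[1],e[0]]); L=np.array([417,np.polyval(f,417)])
print("head lateral vs line",(h-L)@n, "extent",r[1])
g=h-55*e - n*((h-L)@n)*0.5; print("grip",g)
assert np.hypot(*(g-[417,-300]))<8
A=[180,0,float(yaw)]
goto([*g,110],A); move_l([*g,16.3],A,speed=120); print(get_obs()["tcp_pos"],get_obs()["wrist_force"])
grip(10,110); wait(.2); o=get_obs(); print(o["t"],o["tcp_pos"],o["ee_rot"],o["grip_width"],o["grip_force"])
move_l([*g,120],A,speed=150); o=get_obs(); print(o["t"],o["tcp_pos"],o["wrist_force"],o["moment"],o["grip_width"])
snap("wrist","w4")
np.save("g.npy",[*g,yaw])
E
```

```text
((472.743408203125, -290.53302001953125), (48.061466217041016, 48.088558197021484), 11.547846794128418)
yaw 15.45216945025883 axis y at 417: -302.4368165480228
head lateral vs line -3.378418040587453 extent (48.061466217041016, 48.088558197021484)
grip [ 419.28 -303.56]
[ 420.04 -304.31   17.3 ] [0.05 0.1  0.06]
13.825 [ 419.73 -303.98   17.35] [179.95  -0.03  15.46] 20.326732938580147 107.22997426986694
14.6667 [ 418.2  -302.58  118.5 ] [ 0.18  0.02 -3.84] [0.   0.22 0.  ] 20.62855234149936
```

View pics/w4.png

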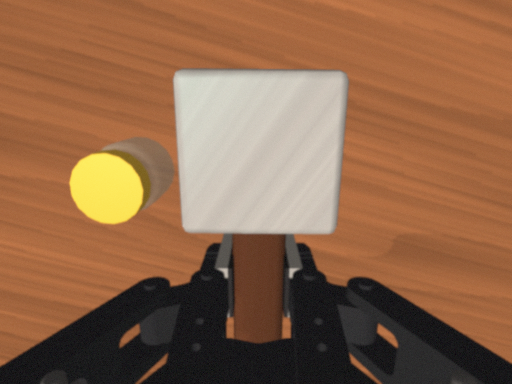

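```bash
cat >> h.py <<'E'
def headpose(im,C,o,dz=17.35):
    "head top square centre in the tool frame (x ahead, y) and tilt, from the wrist picture"
    hsv=cv2.cvtColor(im,cv2.COLOR_RGB2HSV).astype(int); m=(hsv[...,1]<45)&(hsv[...,2]>140); m[:,:130]=0; m[:,390:]=0; m[245:]=0
    cc,a,mm=max(blobs(m),key=lambda b:b[1])
    hull=cv2.convexHull(np.argwhere(mm)[:,::-1].astype(np.int32)); 
    W=back(C,hull[:,0],o["tcp_pos"][2]-dz+70)[:,:2].astype(np.float32); r=cv2.minAreaRect(W)
    y=np.radians(o["ee_rot"][2]); d=np.array(r[0])-o["tcp_pos"][:2]
    return d@[np.cos(y),np.sin(y)], d@[-np.sin(y),np.cos(y)], r[1], (r[2]-o["ee_rot"][2]+45)%90-45
E
python3 - <<'E'
from h import *
np.set_printoptions(precision=2,suppress=True)
o=get_obs(); im,C=snap("wrist"); print(headpose(im,C,o))
x,y,z=o["tcp_pos"]
move_l([x,y,320],speed=300)
a=4.5; ca,sa=np.cos(np.radians(a)),np.sin(np.radians(a))
P=np.array([641,-113.]); t=P-55*np.array([ca,sa])
Z=238+45+17.35
goto([*t,Z],[180,0,a]); wait(.2); o=get_obs(); print(o["t"],o["tcp_pos"],o["ee_rot"],o["wrist_force"],Z)
im,C=snap("wrist","w5"); print(headpose(im,C,o)); snap("top","t5")
E
```

```text
(np.float64(55.842178535340956), np.float64(-0.25281715717242315), (47.334068298339844, 47.24172592163086), np.float64(-0.4973725280569141))
16.7667 [ 585.62 -118.77  300.51] [179.98  -0.     4.38] [-0.59 -0.32 -4.14] 300.35
(np.float64(55.712118055750636), np.float64(7.007960328321845), (47.29852294921875, 61.589752197265625), np.float64(-0.4357026301694873))
```

```bash
python3 -c "
import cv2,numpy as np
a=cv2.imread('pics/w5.png'); b=cv2.imread('pics/t5.png')[120:216,280:408]
cv2.imwrite('pics/v5.png',np.hstack([a[:, :],cv2.resize(b,(280,210)).__class__ and cv2.copyMakeBorder(cv2.resize(b,(280,210)),0,174,0,0,0)]))"
```

```text
(no output)
```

View pics/v5.png

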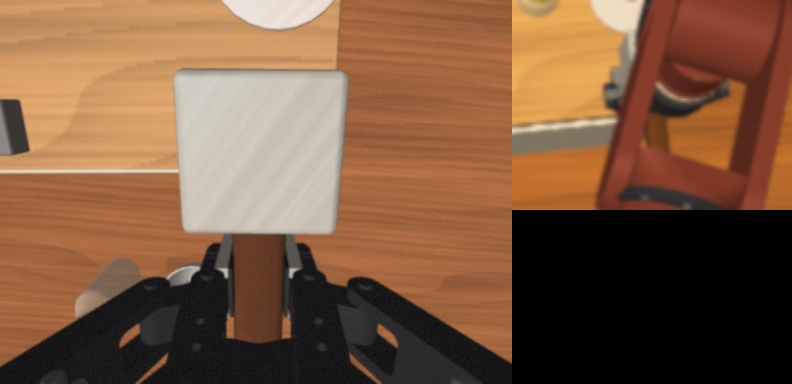

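The head covers the pin; the board's right edge shows at col ~338 and the left lock at (14,127). I'll check these against the estimated unit pose, then strike.

```bash
cat >> h.py <<'E'
def blow(t,a,face,speed,up=45):
    "hover, then a blow down to the given face height; returns"
    A=[180,0,a]; Zh=238+up+17.35
    move_l([*t,face+17.35],A,speed=speed); o=get_obs()
    move_l([*t,Zh],A,speed=250); p=get_obs()
    print("face",round(o["tcp_pos"][2]-17.35,2),"F",o["wrist_force"].round(1),"t",round(p["t"],2),"rot",o["ee_rot"].round(2),"grip",round(p["grip_width"],2))
E
python3 - <<'E'
from h import *
np.set_printoptions(precision=2,suppress=True)
o=get_obs(); C=cam("wrist",o)
a=4.5; ca,sa=np.cos(np.radians(a)),np.sin(np.radians(a)); ex=np.array([ca,sa]); ey=np.array([-sa,ca])
O=np.array([632.6,-13.3])+75*ex
for uv,z in (([340,10],200),([336,68],200),([60,171],182),([170,171],182),([28,155],200)):
    w=back(C,uv,z)[0][:2]-O; print(uv,"unit xy",w@ex,w@ey)
t=o["tcp_pos"][:2]*0+(np.array([641,-113.])-55.5*ex)
h=np.array([*(o["tcp_pos"][:2]+55.5*ex)])-O; print("head unit",h@ex,h@ey)
if abs(h@ex+75)<8 and abs(h@ey+100)<8: blow(t,a,226,300)
E
```

```text
[340, 10] unit xy 3.221716615931495 -158.5537646209447
[336, 68] unit xy -34.838266128149314 -158.17751612639387
[60, 171] unit xy -115.00283146420773 69.56987209364775
[170, 171] unit xy -115.32127008150032 -25.681867203063067
[28, 155] unit xy -98.07592929717202 81.252378621188
head unit -74.3953383080433 -101.16803557692123
face 225.53 F [-0.4  0.1 -3.4] t 17.58 rot [-179.91    0.17    4.46] grip 20.23
```

```bash
python3 - <<'E'
from h import *
np.set_printoptions(precision=2,suppress=True)
a=4.5; ca,sa=np.cos(np.radians(a)),np.sin(np.radians(a)); ex=np.array([ca,sa]); ey=np.array([-sa,ca])
t=np.array([641,-113.])-55.5*ex
blow(t,a,222.5,300)
blow(t,a,221,300)
L=np.array([641,-113.])+200*ey; t=L-55.5*ex; print(L)
goto([*t,238+45+17.35],[180,0,a]); o=get_obs(); im,C=snap("wrist","w6"); print(o["tcp_pos"],o["t"])
v=proj(C,[[*(L-200*ey),224],[*(L-200*ey),238]]); print(v)
E
```

```text
face 220.09 F [ 0.1 -0.3 -3.5] t 18.32 rot [-179.83    0.33    4.5 ] grip 20.17
face 218.53 F [ 0.3 -0.5 -3.8] t 19.08 rot [-179.84    0.35    4.5 ] grip 20.35
[625.31  86.38]
[569.44  81.33 298.95] 19.9
[[544.55 125.77]
 [563.19 127.48]]
```

View pics/w6.png

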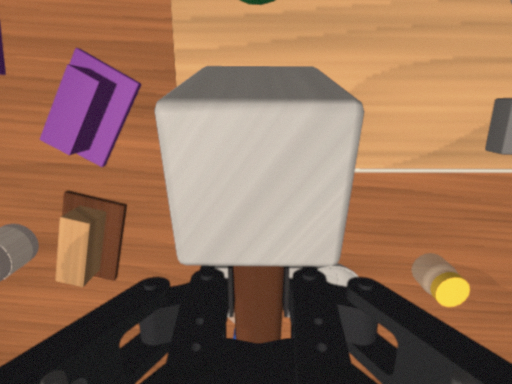

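The blows pitched the mallet nose-up in the pads: its front face now shows at rows 67–104. I'll measure that tilt.

```bash
python3 - <<'E'
from h import *
from scipy.optimize import least_squares
np.set_printoptions(precision=2,suppress=True)
k=get_calibration("wrist"); K=np.array([[k["fx"],0,k["cx"]],[0,k["fy"],k["cy"]],[0,0,1.]]); D=np.array(k["D"],float); M=np.linalg.inv(np.array(k["mount"]))
def px(p,pts): # p: tilt(deg, nose up), pivot x off, z of handle axis in tool frame behind tcp, y
    th=np.radians(p[0]); q=np.array(pts,float)+[55.7,0,-35]   # rel. to grip point, mallet axes (x ahead,y,z up)
    x=q[:,0]*np.cos(th)-q[:,2]*np.sin(th); z=q[:,0]*np.sin(th)+q[:,2]*np.cos(th)
    T=np.c_[x+p[1],-(q[:,1]+p[3]),-(z+p[2])]  # tool: y reversed, z down; p2 = height of pivot above tcp
    Q=T@M[:3,:3].T+M[:3,3]; return cv2.projectPoints(Q,np.zeros(3),np.zeros(3),K,D)[0][:,0]
obj=[[25,25,70],[25,-25,70],[-25,-25,70],[-25,25,70],[25,25,0],[25,-25,0]]
for nm,uv,n in (("w5",[[174,69],[347,71],[335,234],[182,233]],4),("w6",[[157,103],[362,103],[341,265],[178,265],[206,66],[317,66]],6)):
    f=least_squares(lambda p:(px(p,obj[:n])-np.array(uv[:n])).ravel(),[0,0,18,0]); print(nm,f.x,np.sqrt(np.mean(f.fun**2)))
o=get_obs(); print(o["moment"],o["wrist_force"],o["grip_width"],o["grip_force"])
E
```

```text
w5 [-2.73 -2.3  14.92 -0.23] 0.8749217823371246
w6 [12.28 -0.53 13.37 -0.33] 1.8922320785644693
[-0.03  0.17  0.03] [ 0.04 -0.99 -4.93] 20.18469047816613 113.02512645721436
```

The tilt is about 12–15°, so gripping the handle twists under the blows. I'll set the mallet down with the tilt compensated, then regrip it across the head, where the lever arm is zero.

```bash
python3 - <<'E'
from h import *
from scipy.spatial.transform import Rotation as Ro
np.set_printoptions(precision=2,suppress=True)
def tcp(pv,A): return np.array(pv)+Ro.from_euler("xyz",A,degrees=True).as_matrix()[:,2]*17.65
A=[180,12,13]; g=[419,-303]
goto(tcp([500,-100,330],A),A); goto(tcp([*g,120],A),A)
move_l(tcp([*g,45],A),A,speed=150)
for z in (42,40,38,36.5,35.5,34.5):
    move_l(tcp([*g,z],A),A,speed=60); o=get_obs(); print(z,o["tcp_pos"],o["wrist_force"],o["moment"])
    if o["wrist_force"][2]>-1.5: break
grip(50); p=get_obs()["tcp_pos"]; move_l([p[0],p[1],90],A,speed=150)
B=[180,0,13]; goto([419,-303,200],B); wait(.1)
im,C=snap("wrist","w7"); o=get_obs(); print(o["t"],o["tcp_pos"])
hsv=cv2.cvtColor(im,cv2.COLOR_RGB2HSV).astype(int); m=(hsv[...,1]<45)&(hsv[...,2]>150); m[:,:200]=0; m[:,330:]=0; m[180:]=0
mm=max(blobs(m),key=lambda b:b[1])[2]
print(cv2.minAreaRect(back(C,np.argwhere(mm)[:,::-1],70)[:,:2].astype(np.float32)))
E
```

```text
42 [ 416.09 -304.35   25.67] [-0.35  0.23 -4.25] [ 0.05 -0.04 -0.  ]
40 [ 415.35 -303.81   22.79] [ 0.39 -0.68 -3.02] [ 0.04 -0.09  0.03]
38 [ 415.23 -303.68   20.52] [ 0.42 -0.28 -3.38] [ 0.05 -0.02  0.07]
36.5 [ 415.31 -303.72   19.06] [-0.22 -0.36 -4.35] [ 0.01 -0.08  0.02]
35.5 [ 415.39 -303.8    18.19] [ 0.04 -0.73 -3.87] [ 0.05 -0.01  0.04]
34.5 [ 415.37 -303.76   17.16] [-0.56  0.08 -3.88] [ 0.04 -0.06  0.  ]
25.75 [ 417.82 -301.62  197.14]
((473.8998107910156, -290.61016845703125), (47.77899169921875, 48.113990783691406), 12.977502822875977)
```

View pics/w7.png

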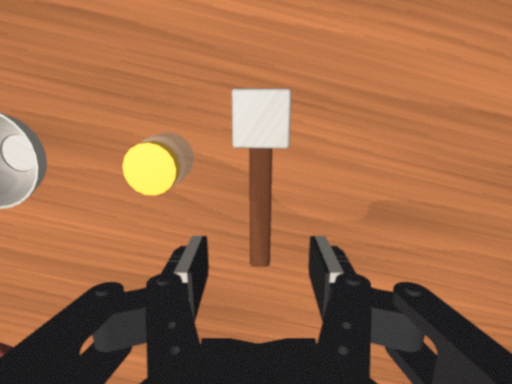

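The mallet stands flat at (473.9,-290.6) with yaw 13°. I'll grip it across the head and strike.

```bash
cat >> h.py <<'E'
import json
def blow2(P,a,face,speed,up=45):
    dz=json.load(open("dz.json")); A=[180,0,a]
    move_l([*P,face+dz],A,speed=speed); o=get_obs(); wait(.05); q=get_obs()
    move_l([*P,238+up+dz],A,speed=250); p=get_obs()
    print("face",[round(s["tcp_pos"][2]-dz,2) for s in (o,q)],"F",o["wrist_force"].round(1),q["wrist_force"].round(1),"t",round(p["t"],2),"grip",round(p["grip_width"],2))
E
python3 - <<'E'
from h import *
np.set_printoptions(precision=2,suppress=True)
A=[180,0,13]; h=[473.9,-290.6]
grip(78); goto([*h,110],A); move_l([*h,28.5],A,speed=120)
grip(40,100); wait(.2); o=get_obs(); print(o["t"],o["tcp_pos"],o["grip_width"],o["grip_force"])
json.dump(float(o["tcp_pos"][2]),open("dz.json","w")); dz=o["tcp_pos"][2]
move_l([*h,150],A,speed=250); move_l([*h,320],A,speed=350)
a=4.5; L=np.array([625.3,86.4]); R=np.array([641,-113.])
goto([*R,238+45+dz],[180,0,a]); wait(.15); o=get_obs(); print(o["t"],o["tcp_pos"],238+45+dz,o["wrist_force"],o["moment"])
blow2(R,a,222.5,200)
E
```

```text
28.0417 [ 475.12 -291.41   29.96] 48.85869181622862 104.11198496818542
30.425 [ 640.15 -114.67  312.7 ] 312.9629805898762 [ 0.15 -0.55 -3.44] [-0.01 -0.04 -0.05]
face [np.float64(223.99), np.float64(223.98)] F [ 0.  -1.2  0.4] [ 0.8 -1.5 -0.1] t 31.32 grip 48.97
```

```bash
python3 - <<'E'
from h import *
a=4.5; L=np.array([625.3,86.4]); R=np.array([641,-113.])
blow2(R,a,220,250)
dz=json.load(open("dz.json"))
goto([*L,238+45+dz],[180,0,a]); wait(.15); o=get_obs(); print(o["t"],o["tcp_pos"],238+45+dz)
blow2(L,a,222,250)
blow2(L,a,220,250)
o=get_obs(); im,C=snap("wrist","w8"); 
X=[*L-70*np.array([.997,.078]),330]
print(proj(C,[[*R,224],[*R,238],[*L,224]]))
E
```

```text
face [np.float64(222.1), np.float64(222.13)] F [-2.4 -0.7  9.9] [-1.5  0.8 10.6] t 32.17 grip 49.22
33.1333 [625.45960495  84.57835153 312.24395799] 312.9629805898762
face [np.float64(222.71), np.float64(222.19)] F [-0.3 -0.9 -4.2] [ 0.7 -1.3  1. ] t 33.97 grip 49.26
face [np.float64(220.41), np.float64(220.38)] F [ 0.2 -0.3  5.3] [-0.6 -0.3  5.7] t 34.82 grip 49.27
[[513.45967289 197.1648684 ]
 [528.1409798  202.73363278]
 [258.22042037 197.30388924]]
```

```bash
python3 - <<'E'
from h import *
np.set_printoptions(precision=1,suppress=True)
a=4.5; ex=np.array([.9969,.0785]); L=np.array([625.3,86.4]); R=np.array([641,-113.])
goto([*((L+R)/2-105*ex),330],[180,0,a]); wait(.15); o=get_obs(); im,C=snap("wrist","w9")
r,g,b=[im[...,i].astype(int) for i in range(3)]
for cc,n,m in blobs((r>120)&(g<70)&(b<70),40):
    e=cv2.boundingRect(m.astype(np.uint8)); print("red",cc,n,e)
for P in (L,R):
    for z in (224,238): print(z,proj(C,[[*P,z]])[0], "diam px",np.ptp(proj(C,[[P[0],P[1]-11,z],[P[0],P[1]+11,z]])[:,0]))
print(o["t"],o["tcp_pos"])
si,_=snap("scene","s9")
crop=si[150:240,200:310,::-1]; w=im[:240,:,::-1]
cv2.imwrite("pics/v9.png",np.vstack([w,cv2.copyMakeBorder(cv2.resize(crop,(403,330),interpolation=cv2.INTER_CUBIC),0,0,0,109,0)]))
E
```

```text
red [125.1  55.8] 630 (111, 42, 29, 30)
red [392.9  56.5] 677 (379, 42, 29, 30)
224 [123.4  54.3] diam px 29.87031361393943
238 [115.   51.4] diam px 31.715531971564673
224 [395.3  54.6] diam px 29.298790358041572
238 [403.9  51.7] diam px 31.07120313389231
35.65 [528.5 -20.9 328.8]
```

View pics/v9.png

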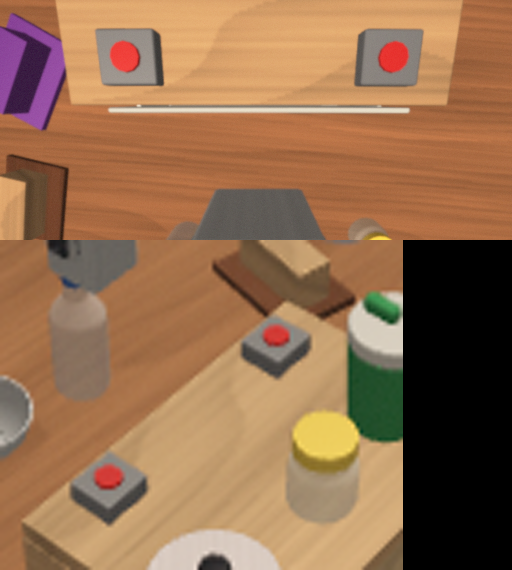

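Both caps now sit just above their locks, at (125,56) and (393,57). The spacing of 268 px matches fully down (272 px predicted, against 289 px if up). The pins also held 10–14 N statically, so they are on their stops. Next I'll measure the wooden rest from closer.

```bash
python3 - <<'E'
from h import *
np.set_printoptions(precision=1,suppress=True)
A=[180,0,-10.6]
goto([400,215,330],A); wait(.15); o=get_obs(); im,C=snap("wrist","w10"); print(o["t"],o["tcp_pos"])
hsv=cv2.cvtColor(im,cv2.COLOR_RGB2HSV).astype(int)
p=proj(C,[[422,326.6,60]])[0]; u,v=int(p[0]),int(p[1]); print("pred",p, hsv[v,u])
m=(abs(hsv[...,0]-hsv[v,u,0])<5)&(abs(hsv[...,1]-hsv[v,u,1])<30)&(hsv[...,2]>hsv[v,u,2]-30)
for cc,n,mm in blobs(m,500):
    if mm[v,u]:
        r=cv2.minAreaRect(back(C,np.argwhere(mm)[:,::-1],60)[:,:2].astype(np.float32)); print(cc,n,r)
cv2.imwrite("pics/v10.png",im[:,:,::-1])
E
```

```text
36.95 [400.8 214.2 330. ]
pred [172.4 157.5] [ 14 128 220]
[172.7 154.9] 2109 ((423.0364990234375, 325.7961730957031), (38.82766342163086, 98.57715606689453), 79.69074249267578)
```

View pics/v10.png

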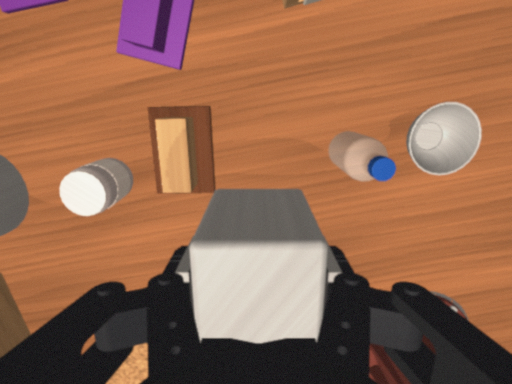

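Wooden ledge at (172,155): 39 x 99 mm, centre (423.0,325.8), yaw −10.3°. Tin at (90,190) is clear. I'll check the mallet's tilt in the grip, then place it.

```bash
python3 - <<'E'
from h import *
from scipy.optimize import least_squares
np.set_printoptions(precision=2,suppress=True)
k=get_calibration("wrist"); K=np.array([[k["fx"],0,k["cx"]],[0,k["fy"],k["cy"]],[0,0,1.]]); D=np.array(k["D"],float); M=np.linalg.inv(np.array(k["mount"]))
obj=np.array([[25,25,70],[25,-25,70],[25,25,0],[25,-25,0]],float)
def px(p):
    th=np.radians(p[0]); x=obj[:,0]*np.cos(th)-obj[:,2]*np.sin(th); z=obj[:,0]*np.sin(th)+obj[:,2]*np.cos(th)
    Q=np.c_[x+p[1],-obj[:,1]-p[3],-(z+p[2])]@M[:3,:3].T+M[:3,3]; return cv2.projectPoints(Q,np.zeros(3),np.zeros(3),K,D)[0][:,0]
uv=np.array([[190,242],[328,242],[215,189],[302,189]],float)
print(px([0,-1,-26.5,0]).ravel())
f=least_squares(lambda p:(px(p)-uv).ravel(),[0,-1,-26.5,0]); print("tilt,x,facez,y",f.x,f.fun)
a=-10.4; A=[180,0,a]; e=np.array([np.cos(np.radians(a)),np.sin(np.radians(a))])
T=np.array([422.8,326.])+1.0*e
goto([*T,160],A); wait(.15); o=get_obs(); print(o["t"],o["tcp_pos"],T,o["wrist_force"],o["moment"])
E
```

```text
[186.1  243.57 330.45 243.52 213.65 189.15 302.58 189.13]
tilt,x,facez,y [  0.32  -2.19 -31.21  -0.26] [-0.11  0.03  0.04 -0.02  0.26 -0.   -0.15 -0.02]
37.9833 [425.72 326.01 162.73] [423.78 325.82] [-0.17  1.1  -3.95] [ 0.04 -0.01 -0.01]
```

```bash
python3 - <<'E'
from h import *
np.set_printoptions(precision=2,suppress=True)
a=-10.4; A=[180,0,a]; e=np.array([np.cos(np.radians(a)),np.sin(np.radians(a))])
T=np.array([422.8,326.])+1.3*e
move_l([*T,95],A,speed=120); wait(.1); o=get_obs(); print(o["tcp_pos"],o["wrist_force"])
f0=o["wrist_force"][2]
for z in np.arange(93.5,82,-.75):
    move_l([*T,z],A,speed=40); wait(.06); o=get_obs(); print(round(z,2),o["tcp_pos"],o["wrist_force"])
    if o["wrist_force"][2]>f0+2.2: break
grip(62); wait(.2); p=get_obs(); print(p["t"],p["tcp_pos"],p["grip_width"],p["wrist_force"])
move_l([p["tcp_pos"][0],p["tcp_pos"][1],170],A,speed=120)
q=p["tcp_pos"]; d=q[:2]-85*e
goto([d[0],d[1]-20,230],A); wait(.1); o=get_obs(); im,C=snap("wrist","w11"); print(o["t"],o["tcp_pos"])
hsv=cv2.cvtColor(im,cv2.COLOR_RGB2HSV).astype(int); m=(hsv[...,1]<45)&(hsv[...,2]>150)
u=proj(C,[[422.8,326,130]])[0].astype(int)
for cc,n,mm in blobs(m,300):
    if mm[u[1],u[0]]: print(cc,cv2.minAreaRect(back(C,np.argwhere(mm)[:,::-1],130)[:,:2].astype(np.float32)))
ti,_=snap("scene","s11")
c=ti[110:190,240:350,::-1]; cv2.imwrite("pics/v11.png",np.hstack([cv2.resize(im[:,:,::-1],(400,300)),cv2.resize(c,(400,300),interpolation=cv2.INTER_CUBIC)]))
E
```

```text
[425.24 326.42  96.43] [ 0.3  -0.16 -3.72]
93.5 [424.23 325.89  93.83] [-0.6  -1.17 -3.5 ]
92.75 [424.01 325.74  92.68] [-0.27 -0.56 -3.45]
92.0 [424.03 325.71  91.92] [ 0.28 -0.33 -4.58]
91.25 [424.06 325.75  91.2 ] [ 0.07 -0.32 -2.93]
90.5 [424.03 325.74  90.44] [-0.36  0.05 -3.17]
89.75 [424.05 325.75  89.7 ] [ 0.06  0.   -2.93]
89.0 [424.07 325.76  88.98] [ 1.57  0.22 -4.09]
88.25 [424.06 325.75  88.22] [-0.86  0.3  -3.89]
87.5 [424.04 325.75  87.46] [-0.21 -0.03 -3.99]
86.75 [424.03 325.74  86.69] [-0.93 -0.17 -3.43]
86.0 [424.19 325.78  86.61] [-1.39 -1.31  1.92]
42.65 [424.23 325.85  86.07] 62.16998199057543 [-0.34  0.92  0.71]
44.0917 [340.55 320.76 228.6 ]
[230.67  86.02] ((424.1195373535156, 325.77490234375), (47.89472579956055, 48.22228240966797), 79.56829833984375)
```

View pics/v11.png

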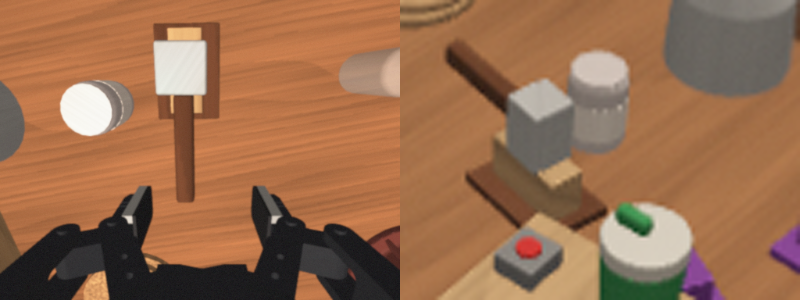

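The mallet stands upright at (424.1,325.8) with yaw −10.4°, about 1 mm from the ledge centre. Contact came 26.6 mm above the face, which confirms the left pin was driven to about 224 mm (its stop).

```bash
python3 -c "
from station import *
print(sign_off())"
```

```text
the job is handed in; nothing more can be done
None
```

I handed the job in at about 44 s: the bin is shut, both pins read as fully down (by camera and contact force), and the mallet stands upright about 1 mm from the middle of its wooden rest, released. I saw no jar, cup, lid, bowl, bottle or tin disturbed; the handle twisted under the first blows, so I regripped the mallet by its head.

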